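# Set the collet cap over the setting pin

## Robot

A 6-joint arm with a two-finger parallel gripper is mounted at the origin on the work surface. World frame = base frame: x ahead of the robot, y to its left, z up, the work surface at z = 0. Lengths are in m, angles in degrees, forces in N, time in s.
With the tool pointing down it reaches from about 0.4 to 0.825 m from the base axis. Payload 7 kg.
Tool frame: the origin (TCP) lies at the very end of the fingers, on their centre line; the grasp point (between the pads) lies 19 mm behind it (ctrl.pinch_z is the distance from the TCP to the grasp point, in m); z points along the fingers, x is the direction in which the jaws open and shut, and the axes are right-handed (so a half turn about z gives the same grasp; the last joint's range is limited). The gripper opens to 88 mm and grips with 3 to 60 N. Pads are 19 mm wide; open, the fingers measure 130 mm over their backs; the gripper's body (78 mm by 193 mm) begins 47 mm behind the grasp point.
Start: joints at [89.788, 20.546, 0.682, 0, -70.136, -16.507], TCP at [0.194, 0.646, 0.196] pointing down, gripper open.
Joint ranges: [-176.03, 176.03], [-82.01, 121.73], [-58.28, 71.71], [-173.87, 95.51], [-174.79, -0.11], [-173.66, 173.66]. Speed limits (degrees/s): [136.94, 136.94, 172.46, 180, 180, 180].

## Interface

Orientations are given as [roll, pitch, yaw] about the fixed x, y, z axes, in that order (R = Rz(yaw) Ry(pitch) Rx(roll)).
In Python, from plant import ctrl gives the robot as it stands.
- The arm moves only by the tool carry_out, never from a script. Its argument "increments" is a list of rows, each a list of 7 numbers: the turn, a rotation vector about the world's x, y, z in degrees, then the shift along the world's x, y, z in mm, then the closure, from 0 (fully open) to 1 (shut). In form: [[ax, ay, az, dx, dy, dz, grip], ...]. A call has 1 to 20 rows; each row is the pose to reach, as a shift and turn from the pose commanded when the call began; what a row does not reach only later rows make up. A row lasts 1/8 s, in which the tool goes at most 62.5 mm and 10.7 degrees, less where a joint would pass 70% of its speed; a pose out of reach is approached as far as the arm can. A call with a gripper value outside its range is refused whole. The fingers move at their own pace and stop on an object; the grip force is fixed at half the most. Time passes only in rows, so rows that repeat a pose let the fingers close. It gives the time, the measured TCP pose, the force and the opening at its end, in the units of the state.
- ctrl.get_obs(): the state, without advancing time (a new reading comes with each control period).
- ctrl.snapshot(name): name is "scene" or "top" or "wrist"; returns a dict with "pixels" (384x512x3 uint8, blue, green, red), "intrinsics" (3x3 intrinsics, pixels), "rvec" (rotation vector, rad) and "tvec" (3), from world to camera coordinates, as OpenCV has them; the wrist camera has in their place "hand_eye" (4x4, takes a point from camera to tool coordinates, whose origin is the TCP and whose axes are the tool frame's). Camera axes: x right, y down, z forward; pixel columns grow to the right and rows downward; lengths in m; the calibration is good to about 2 mm. A picture is of the moment at which its call begins: read the wrist's pose just before it. There is no depth.
- ctrl.close_job(): hands the job in, once; it reports no verdict.
Trained networks look in a picture, given as the dict that the camera call returned (one of the last four; its "shot" number tells which), for a name from the list of things; names that differ only in an ending like _2 or _b are one class to them, and where a whole thing is asked for, a point or a joint stands for the part that bears it (a point fixed in the world has none). Each returns a list of dicts, best first, with "confidence" (0 to 1); they miss things now and then, are a little off and sometimes report something else, mostly with a low value. They report only what shows in the picture. A call takes as long as a camera call.
- ctrl.search_frame(picture, label): "centre" ([x, y, z] in m, in world coordinates, good to about 4 mm: the middle of the surface that is visible of it).
- ctrl.outline_of(picture, label): "pixels" (384x512 bool, what is visible of it).
The state is a dict: "clock": time; "joint_pos": joint angles; "qvel": joint speeds; "tau": joint torques, N m; "tool_pos": TCP position; "orientation": TCP orientation; "force": force on the tool from outside, world axes, zero at the start; "moment": the same for the moment, N m; "opening": finger opening in m.
Only numpy, scipy, OpenCV 4.12 (cv2) and the standard library are available. Lean on these libraries where they do the work, as an engineer would, in place of code of your own. Each camera call takes 0.05 s, during which the arm holds its last target. There are 200 camera calls.

## Task

Draw the knob-headed setting pin out of the wooden tool holder and put it, pointed end down, through the knurled cap of the collet stand until it stands on the bottom of the bore. Then screw the cap down clockwise until it bottoms out, back it off a quarter turn, and finish while still gripping the cap firmly at that setting, so that it cannot creep. Leave the other two tools in the holder and everything else on the bench where it is.

Things in the scene. Friction and masses are not known exactly. Their poses are not given: they have to be found in the camera images.
- pin: Setting pin: bare steel, 118 mm long, 80 to 160 g, upright (leaning at most 0.1 rad) in one of the holder's three sockets, which one varies. Shank 12 mm across, its lowest 10 mm tapering to 7 mm; the top 22 mm is a round knob head 18 mm across, which only this tool has. Origin: centre of the lower end; z runs up the pin to the head. In the holder its top is 138 mm above the bench.
- pin_head (a point): Middle of the pin's knob head, where to grip it: on the pin's axis, 107 mm above its lower end (11 mm below its top).
- rod: Bystander, stays in the holder: plain straight steel rod without a head, 13 mm across, 122 mm long, upright in another socket. Origin: lower end; z up.
- driver: Bystander, stays in the holder: screwdriver with a fat black plastic handle (25 mm across, from 66 to 138 mm above its lower end), upright in another socket. Origin: lower end; z up.
- holder: Plywood tool holder, fixed to the bench: a block 60 mm (x) by 170 mm (y), 70 mm high, with three upright round sockets of 16 mm diameter, 50 mm deep, in a row along its y axis at y = -55, 0 and +55 mm. Origin: centre of the underside; z up.
- stand: Collet stand, fixed to the bench: square dark flange 110 mm wide, 15 mm high; round grey column 52 mm across up to 70 mm above the bench, ending in a flat shoulder. Above it a threaded neck 30 mm across, inside the cap, reaches 90 mm. Origin: centre of the underside; x and y along the flange's edges, z up; a short dark mark on the shoulder lies along +x.
- bore (a point): Centre of the flat bottom of the stand's bore, on the stand's axis 15 mm above the bench; z up. The bore is upright, 16 mm across, open at the neck's top 90 mm above the bench. The pin standing in it reaches 133 mm above the bench, 33 mm above the bottomed cap.
- cap_top (a point): Centre of the top face of the knurled steel cap, captive on the stand's neck, its thread already started: a round ring 44 mm across, 30 mm high, with a 20 mm through hole for the pin; grip it across its diameter at any yaw. Bottomed out its top is 100 mm above the bench, at a start 2 to 3 mm higher. A dark radial mark on top lies along this point's x axis and turns with the cap; z up.
- cap (a joint): Turn of the cap in rad: 0 = bottomed out on the shoulder (hard stop), growing as it is unscrewed (counter-clockwise from above), upper stop 3.6. Clockwise from above screws it down. Rises 6 mm per full turn. Starts 2.1 to 2.8 rad open, turns against about 0.08 N m of friction, stays where it is left. At the stop a gripper slips round the cap.
- sparecap: Bystander: loose steel ring 32 mm across, 16 mm high, on the bench. Origin: underside centre.
- marker: Bystander: black marker 14 mm thick, 110 mm long, lying on the bench. Origin: middle of its underside.
- bottle: Bystander: white bottle 70 mm across, 170 mm high, at the right side. Origin: underside centre.
- jar: Bystander: small glass jar, steel lid, 60 mm across, 75 mm high, at the left side. Origin: underside centre.
- block: Bystander: dark steel block 50 x 30 x 22 mm on the bench. Origin: underside centre.

How it is judged (in metres and radians):
On the way, in this order (a step that is already met when the one before it is completed fails the run):
1. the setting pin stands, point down, on the bottom of the stand's bore (horizontal distance between pin and bore below 0.007 m and z of pin in the frame of bore between -0.004 and 0.006 m and angle between pin's own z axis and vertical below 0.15 rad), for 0.2 s.
2. with the pin in place, the cap is screwed down until it bottoms out (all of step 1 and value of joint cap below 0.09 rad), for 0.1 s.
At the end, for the whole second after the job is handed in: The pin stands on the bottom of the bore (lower end within 7 mm of its axis and 6 mm of its floor, tilt under 0.15 rad), the cap stands 1.17 to 1.97 rad (67 to 113 degrees) back from its stop, after having been at the stop (under 0.09 rad), it is still, and the fingers grip it with more than 8 N (all of step 1 and value of joint cap between 1.17 and 1.97 rad and velocity of joint cap between -0.1 and 0.1 rad/s and contact force between the fingers and cap above 8 N); the arm keeps its last pose, push and grip.
It fails at once if a bystander on the bench is moved by more than 30 mm (distance of any of sparecap, marker, bottle, jar, block from where it was at the start of the episode above 0.03 m).
It fails at once if the rod or the screwdriver is pulled out of the holder (moved by more than 30 mm) (distance of any of rod, driver from where it was at the start of the episode above 0.03 m).
It also fails if it takes over 69 s, if anything falls off the work surface, if the arm or the gripper's body presses on something with over 40 N, if the wrist force passes 120 N, or if a joint passes its speed limit or range.

## Working session

There is one attempt and no reset: what is moved stays moved. The work goes in short steps, Python scripts to look and compute and a tool call to move; the robot and the scene stay as the last step left them, time stands still between calls to the robot, and variables do not carry over. Pictures are saved under pics/ and viewed, about 8 in all and at most 12, crops included, and the job is handed in when it is done.

Besides the shell and the picture viewer there is one more tool, called after "Request:" as name([rows], argument=value, ...), one row to a line, values as JSON. carry_out: Moves the arm, as the interface text tells. Its arguments: {"type":"object","properties":{"increments":{"type":"array"}},"required":["increments"]}

```bash
mkdir -p pics; cat > h.py <<'E'
import numpy as np, cv2
from scipy.spatial.transform import Rotation as R
from plant import ctrl
def cam(p,obs=None):
    K=np.array(p["intrinsics"])
    if "rvec" in p:
        r=cv2.Rodrigues(np.array(p["rvec"],float))[0]; return K,r,np.array(p["tvec"],float).ravel()
    T=np.eye(4);T[:3,:3]=R.from_euler('xyz',obs["orientation"],degrees=True).as_matrix();T[:3,3]=obs["tool_pos"]
    W=np.linalg.inv(T@np.array(p["hand_eye"])); return K,W[:3,:3],W[:3,3]
def atz(c,uv,z):
    K,r,t=c; d=r.T@np.linalg.inv(K)@np.array([uv[0],uv[1],1.]); o=-r.T@t
    return o+d*(z-o[2])/d[2]
def proj(c,P):
    K,r,t=c; q=K@(r@np.array(P,float)+t); return q[:2]/q[2]
E
python3 - <<'E'
from h import *
ims=[]
for n in ("scene","top"):
    p=ctrl.snapshot(n); c=cam(p); ims.append(p["pixels"]); cv2.imwrite(f"pics/{n}0.png",p["pixels"])
    print(n,-c[1].T@c[2])
    for l in ("pin","pin_head","rod","driver","holder","stand","cap_top","cap","sparecap","marker","bottle","jar","block"):
        try:
            for d in ctrl.search_frame(p,l)[:2]: print(l,np.round(d["centre"],3),round(d["confidence"],2))
        except Exception as e: print(l,e)
print(ctrl.get_obs())
cv2.imwrite("pics/both0.png",cv2.resize(np.hstack(ims),(800,300)))
E
```

```text
scene [1.47329907 0.06503381 0.8551565 ]
pin [ 0.506 -0.483  0.092] 0.51
pin_head [0.602 0.181 0.115] 0.49
rod [0.594 0.24  0.111] 0.45
driver [0.605 0.183 0.114] 0.52
driver [0.577 0.287 0.125] 0.45
holder [0.612 0.233 0.063] 0.97
holder [ 0.507 -0.482  0.092] 0.29
stand [ 0.538 -0.223  0.013] 0.58
cap_top [ 0.532 -0.228  0.104] 0.57
cap_top [ 0.509 -0.482  0.092] 0.47
cap [ 0.529 -0.228  0.098] 0.65
sparecap [0.606 0.009 0.012] 0.62
sparecap [ 0.529 -0.23   0.098] 0.3
marker [0.486 0.517 0.053] 0.7
marker [0.436 0.008 0.017] 0.48
bottle [ 0.509 -0.484  0.091] 0.92
jar [0.488 0.517 0.053] 0.72
block [ 0.691 -0.003  0.022] 0.41
top [0.44763482 0.00837312 1.6980545 ]
holder [0.587 0.235 0.069] 0.79
stand [ 0.513 -0.221  0.012] 0.91
cap_top [ 0.516 -0.227  0.099] 0.63
cap [ 0.516 -0.229  0.107] 0.65
sparecap [0.57  0.288 0.154] 0.68
marker [0.424 0.007 0.016] 0.68
bottle [ 0.486 -0.48   0.116] 0.68
jar [0.47  0.513 0.078] 0.76
block [ 0.7   -0.001  0.025] 0.64
block [ 0.52  -0.226  0.104] 0.53
{'clock': 1.4, 'joint_pos': array([ 8.97894753e+01,  2.05469129e+01,  6.84462801e-01, -1.38305431e-03,
       -7.01347747e+01, -1.65066280e+01]), 'qvel': array([-0.04230753, -0.01563305,  0.02742351,  0.05462776,  0.06227846,
        0.01881449]), 'tau': array([-1.05755532e-05, -5.82376778e+01,  2.93315309e+01,  7.00279355e+00,
        1.26845148e-02, -3.01470857e-05]), 'tool_pos': array([0.1941674 , 0.64647614, 0.1956697 ]), 'orientation': array([ 1.79997964e+02,  2.29129872e-03, -1.06717623e+02]), 'force': array([-0.50865976, -0.229326  ,  0.85096794]), 'moment': array([-4.10777566e-05, -5.21047282e-03,  4.70599496e-03]), 'opening': 0.08761808156969318}
```

View pics/both0.png

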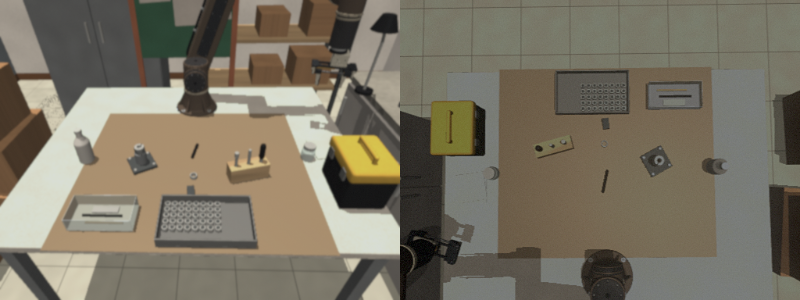

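The scene picture shows the stand at about (140,155) and the holder at about (248,165), with three tools. The driver is the black one on the right. I'll zoom in on the holder and stand to tell the pin from the rod.

```bash
python3 - <<'E'
from h import *
s=cv2.imread("pics/scene0.png");t=cv2.imread("pics/top0.png")
a=cv2.resize(s[170:240,280:360],(400,350),interpolation=cv2.INTER_CUBIC)
b=cv2.resize(t[160,0:1].repeat(1,0)if 0 else t[165:215,160:240],(400,250),interpolation=cv2.INTER_CUBIC)
d=cv2.resize(t[180:230,290:370],(400,250),interpolation=cv2.INTER_CUBIC)
e=cv2.resize(s[170:230,150:220],(400,350),interpolation=cv2.INTER_CUBIC)
cv2.imwrite("pics/z0.png",np.vstack([np.hstack([a,e]),np.hstack([b,d])]))
E
```

```text
(no output)
```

View pics/z0.png

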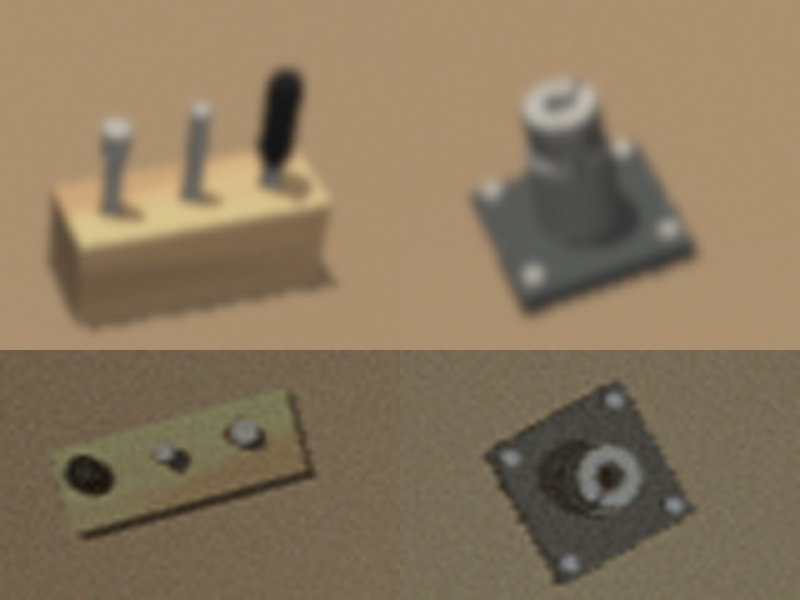

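The upper-left crop shows the knob-headed pin as the leftmost tool in the scene view (head at scene px ~303,196 and top px ~209,181). The rod is in the middle and the black driver at the other end. The cap is at top px ~332,205.

```bash
python3 - <<'E'
from h import *
ps=ctrl.snapshot("scene");pt=ctrl.snapshot("top");s=cam(ps);t=cam(pt)
print("pin", atz(s,(303.2,196),.138),atz(t,(209,181),.138))
print("cap",atz(s,(150+160/5.714,170+105/5.833),.1025),atz(t,(332,205),.1025))
# holder corners in top: zoom coords/5+(160,165), block top z .07
for u in [(52,105),(290,42),(312,125),(82,185)]: print("hold",atz(t,(160+u[0]/5,165+u[1]/5),.07))
for u in [(85,138),(205,57),(292,160),(160,232)]: print("fl",atz(t,(290+u[0]/5,180+u[1]/5),.015))
for n,u in (("rod",(163,102)),("drv",(88,124))): print(n,atz(t,(160+u[0]/5,165+u[1]/5),.139))
E
```

```text
pin [0.6048033  0.18176391 0.138     ] [0.6000389 0.1816648 0.138    ]
cap [ 0.52243276 -0.23081206  0.1025    ] [ 0.51729664 -0.23353681  0.1025    ]
hold [0.59045573 0.32441359 0.07      ]
hold [0.63307944 0.15762593 0.07      ]
hold [0.57466751 0.14245436 0.07      ]
hold [0.53422729 0.30325778 0.07      ]
fl [ 0.51260258 -0.15696211  0.015     ]
fl [ 0.57012854 -0.24416084  0.015     ]
fl [ 0.49544446 -0.30503809  0.015     ]
fl [ 0.44473915 -0.20955773  0.015     ]
rod [0.58569213 0.23655207 0.139     ]
drv [0.57140402 0.28683133 0.139     ]
```

Request:
carry_out([
  [0,0,-59,408,-464,25,0],
  [0,0,-59,408,-464,25,0],
  [0,0,-59,408,-464,25,0],
  [0,0,-59,408,-464,25,0],
  [0,0,-59,408,-464,25,0],
  [0,0,-59,408,-464,25,0],
  [0,0,-59,408,-464,25,0],
  [0,0,-59,408,-464,25,0],
  [0,0,-59,408,-464,25,0],
  [0,0,-59,408,-464,25,0],
  [0,0,-59,408,-464,25,0],
  [0,0,-59,408,-464,25,0],
  [0,0,-59,408,-464,25,0],
  [0,0,-59,408,-464,25,0],
])

```text
clock: 3.25
tool_pos: [0.6016, 0.1835, 0.2209]
orientation: [180.0, 0.0, -165.6]
force: [-0.3, 0.7, -0.3]
opening: 0.0876
```

```bash
python3 - <<'E'
from h import *
o=ctrl.get_obs();p=ctrl.snapshot("wrist");c=cam(p,o)
print(o["tool_pos"],o["orientation"],o["joint_pos"],-c[1].T@c[2],c[1][2])
for l in ("pin","pin_head","rod"):
    for d in ctrl.search_frame(p,l)[:2]: print(l,np.round(d["centre"],4),round(d["confidence"],2))
    for d in ctrl.outline_of(p,l)[:2]:
        m=d["pixels"]; v,u=np.nonzero(m); print(l,m.sum(),u.min(),u.max(),v.min(),v.max())
print(proj(c,(.602,.182,.138)))
cv2.imwrite("pics/w1.png",p["pixels"])
E
```

```text
[0.6016411  0.18348871 0.22090675] [ 1.79989963e+02  1.79807170e-02 -1.65621902e+02] [ 3.47123960e+01  1.54114833e+01 -3.32417579e+00 -3.34101293e-03
 -7.12439928e+01 -2.03332228e+01] [0.6211074  0.10980578 0.4095347 ] [-0.07053994  0.27760873 -0.95810099]
pin [0.6053 0.184  0.1405] 0.84
pin 531 245 265 165 198
pin 1348 400 482 21 74
pin_head [0.5981 0.1806 0.136 ] 0.64
pin_head 498 246 264 165 199
rod [0.5823 0.2322 0.1279] 0.84
rod 498 249 262 214 254
[254.95131092 185.93639243]
```

View pics/w1.png

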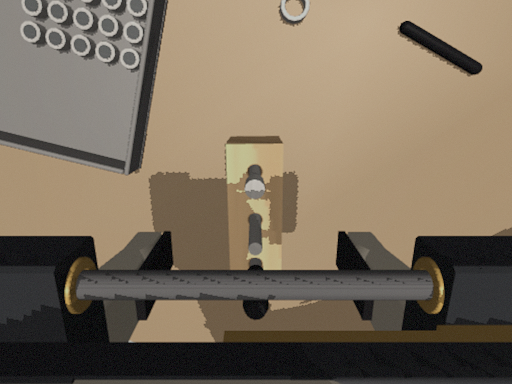

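The wrist view shows the pin's knob at px (255,188) against a predicted (255,186), so it agrees. Next I descend and grip.

Request:
carry_out([
  [0,0,0,0,0,-50,0],
  [0,0,0,0,0,-95,0],
  [0,0,0,0,0,-113,0],
  [0,0,0,0,0,-113,0],
  [0,0,0,0,0,-113,1],
  [0,0,0,0,0,-113,1],
  [0,0,0,0,0,-113,1],
  [0,0,0,0,0,-113,1],
  [0,0,0,0,0,-113,1],
  [0,0,0,0,0,-113,1],
])

```text
clock: 4.85
tool_pos: [0.6021, 0.1824, 0.1076]
orientation: [-180.0, -0.0, -165.7]
force: [-0.4, 0.0, 0.2]
opening: 0.033
```

Request:
carry_out([
  [0,0,0,0,0,0,1],
  [0,0,0,0,0,0,1],
  [0,0,0,0,0,0,1],
  [0,0,0,0,0,0,1],
  [0,0,0,0,0,0,1],
])

```text
clock: 5.48
tool_pos: [0.6022, 0.1824, 0.1077]
orientation: [-180.0, 0.0, -165.7]
force: [0.0, 0.1, -0.1]
opening: 0.0005
```

The fingers closed on nothing. I'll look before moving.

```bash
python3 - <<'E'
from h import *
o=ctrl.get_obs();w=ctrl.snapshot("wrist");s=ctrl.snapshot("scene");c=cam(s)
print(o["tool_pos"],proj(c,o["tool_pos"]))
for d in ctrl.search_frame(s,"pin")[:2]: print(np.round(d["centre"],4),round(d["confidence"],2))
a=cv2.resize(s["pixels"][165:240,270:370],(533,400),interpolation=cv2.INTER_CUBIC)
b=cv2.resize(w["pixels"],(266,200))
cv2.imwrite("pics/z2.png",np.hstack([a,np.vstack([b,b*0])]))
E
```

```text
[0.60219215 0.18244011 0.10765777] [302.69034404 202.87763312]
```

View pics/z2.png

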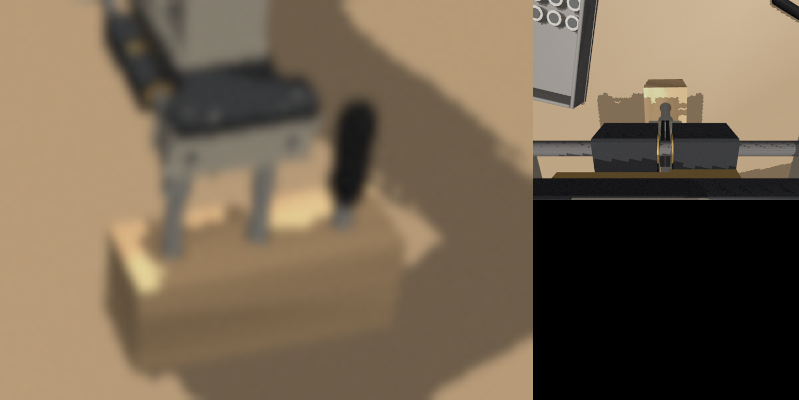

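```bash
python3 - <<'E'
from h import *
o=ctrl.get_obs();w=ctrl.snapshot("wrist");c=cam(w,o)
print("tcp",proj(c,o["tool_pos"]),"pinch",proj(c,o["tool_pos"]+[0,0,.019]),"pinpred",proj(c,(.602,.1824,.138)))
print(atz(c,(254,206),.138),c[0][0,0],np.array(w["hand_eye"]).round(4))
cv2.imwrite("pics/w3.png",cv2.resize(w["pixels"][130:350,156:356],(600,660))[:600])
E
```

```text
tcp [255.12822757 223.66865501] pinch [255.21056553 236.29275197] pinpred [255.66304204 245.0438026 ]
[0.60829819 0.16133915 0.138     ] 325.6997388431001 [[ 1.000e+00  1.100e-03 -3.000e-04 -6.000e-04]
 [-1.000e-03  9.582e-01  2.863e-01 -7.620e-02]
 [ 6.000e-04 -2.863e-01  9.582e-01 -1.886e-01]
 [ 0.000e+00  0.000e+00  0.000e+00  1.000e+00]]
```

View pics/w3.png

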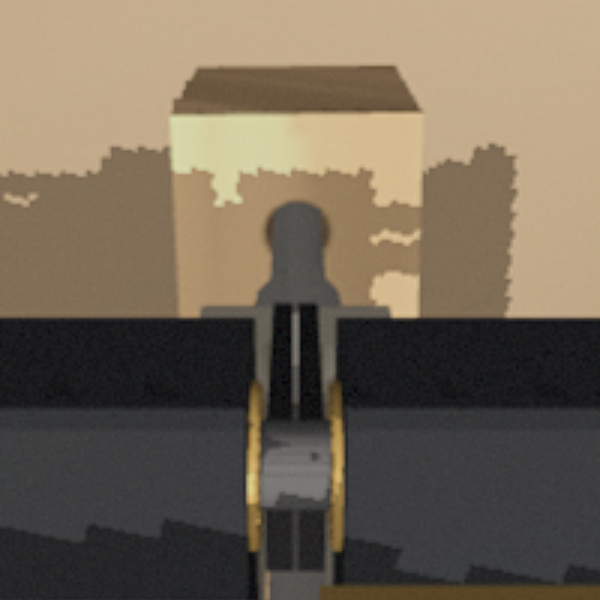

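Request:
carry_out([
  [0,0,0,0,0,30,1],
  [0,0,0,0,0,60,1],
  [0,0,0,0,0,60,1],
])

```text
clock: 6.05
tool_pos: [0.6037, 0.1831, 0.1705]
orientation: [179.9, 0.3, -165.7]
force: [-0.5, -0.3, 0.3]
opening: 0.0004
```

```bash
python3 - <<'E'
from h import *
o=ctrl.get_obs();w=ctrl.snapshot("wrist");c=cam(w,o)
print(o["tool_pos"],o["force"],o["opening"])
T=o["tool_pos"]
for z in (0,.019,.04,.06): print(z,proj(c,T+[0,-.0095,z]),proj(c,T+[0,0,z]))
print("pin top/base pred",proj(c,(.602,.1824,.138)),proj(c,(.602,.1824,.07)))
cv2.imwrite("pics/w4.png",cv2.resize(w["pixels"][130:330,156:356],(600,600)))
E
```

```text
[0.60373536 0.18314551 0.17054012] [-0.53516376 -0.31810253  0.26324016] 0.00037407378702051847
0 [258.97731219 209.71866889] [255.12517121 223.67073798]
0.019 [259.28349962 221.16194285] [255.0466625  236.32651628]
0.04 [259.70216338 236.80884253] [254.93964674 253.57769301]
0.06 [260.21083645 255.81969909] [254.81013791 274.45480293]
pin top/base pred [257.83310885 206.1938951 ] [257.41611684 182.05499229]
```

View pics/w4.png

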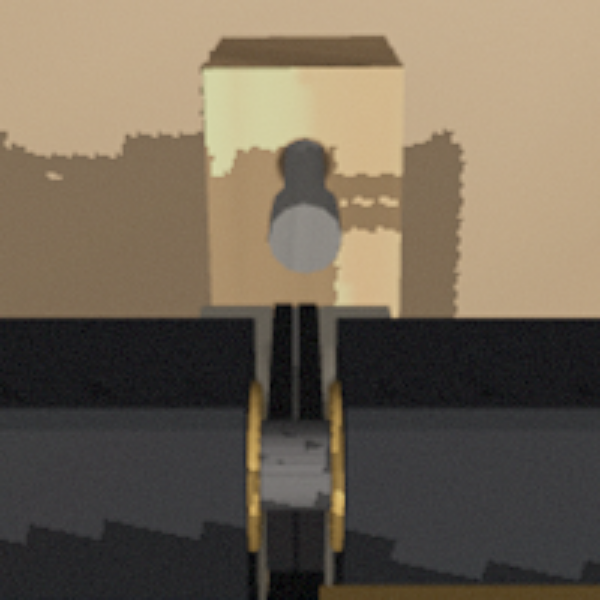

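The closed fingertips end about 30 mm short of the reported TCP in this picture. They shut just above the knob, which is at px (258,209) with the pin upright. I'll reopen and go about 30 mm lower; there is still clearance even if that estimate is wrong.

Request:
carry_out([
  [0,0,0,0,1,0,0.3],
  [0,0,0,0,1,0,0.3],
  [0,0,0,0,1,0,0.3],
  [0,0,0,0,1,0,0.3],
  [0,0,0,0,1,0,0.3],
  [0,0,0,0,1,0,0.3],
  [0,0,0,0,1,-40,0.3],
  [0,0,0,0,1,-75,0.3],
  [0,0,0,0,1,-90,0.3],
  [0,0,0,0,1,-90,0.3],
  [0,0,0,0,1,-90,1],
  [0,0,0,0,1,-90,1],
  [0,0,0,0,1,-90,1],
  [0,0,0,0,1,-90,1],
  [0,0,0,0,1,-90,1],
  [0,0,0,0,1,-90,1],
  [0,0,0,0,1,-90,1],
  [0,0,0,0,1,-90,1],
])

```text
clock: 8.35
tool_pos: [0.6023, 0.1834, 0.0778]
orientation: [-180.0, 0.0, -165.7]
force: [-0.0, -0.4, 1.7]
opening: 0.0167
```

```bash
python3 - <<'E'
from h import *
o=ctrl.get_obs();w=ctrl.snapshot("wrist");s=ctrl.snapshot("scene")
print(ctrl.pinch_z,o["tool_pos"],o["force"],o["opening"])
cv2.imwrite("pics/w5.png",np.hstack([cv2.resize(w["pixels"][130:330,156:356],(400,400)),cv2.resize(s["pixels"][165:240,280:355],(400,400))]))
E
```

```text
0.0188 [0.6022556  0.18344991 0.07776627] [-0.03934892 -0.40842805  1.68505064] 0.01666425213686829
```

View pics/w5.png

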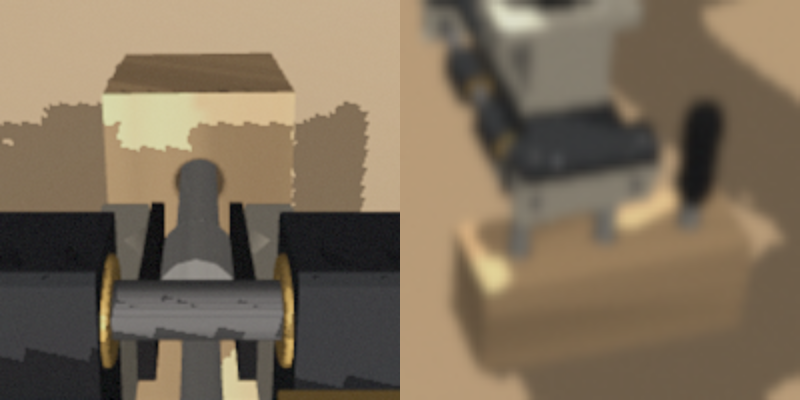

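Request:
carry_out([
  [0,0,0,0,0,0,1],
  [0,0,0,0,0,0,1],
  [0,0,0,0,0,0,1],
])

```text
clock: 8.82
tool_pos: [0.6023, 0.1835, 0.0777]
orientation: [-180.0, 0.0, -165.7]
force: [-0.2, -0.5, 1.5]
opening: 0.0165
```

Request:
carry_out([
  [0,0,0,0,0,10,1],
  [0,0,0,0,0,25,1],
  [0,0,0,0,0,45,1],
  [0,0,0,0,0,65,1],
  [0,0,0,0,0,90,1],
  [0,0,0,0,0,120,1],
  [0,0,0,0,0,120,1],
  [0,0,0,0,0,120,1],
])

```text
clock: 9.82
tool_pos: [0.6018, 0.1834, 0.1977]
orientation: [180.0, -0.0, -165.7]
force: [0.1, -0.2, -1.3]
opening: 0.0164
```

```bash
python3 - <<'E'
from h import *
o=ctrl.get_obs();w=ctrl.snapshot("wrist");s=ctrl.snapshot("scene")
cs=cam(s);cw=cam(w,o)
print(o["tool_pos"],o["force"],o["opening"])
for x,c,n in((s,cs,"s"),(w,cw,"w")):
    for l in ("pin","rod"):
        for d in ctrl.search_frame(x,l)[:2]: print(n,l,np.round(d["centre"],4),round(d["confidence"],2))
T=o["tool_pos"]
for z in (.2577,.236,.14): print(z,proj(cs,(T[0],T[1],z)),proj(cw,(T[0],T[1],z)))
cv2.imwrite("pics/w6.png",np.hstack([cv2.resize(w["pixels"][130:330,156:356],(400,400)),cv2.resize(s["pixels"][145:220,270:345],(400,400))]))
E
```

```text
[0.60182103 0.1834164  0.19773215] [ 0.12294667 -0.15248159 -1.30318321] 0.01636610685309552
s pin [0.6074 0.1813 0.1874] 0.49
s rod [0.5928 0.2373 0.1126] 0.53
w pin [0.6078 0.1774 0.2412] 0.68
0.2577 [306.52888404 163.52338808] [255.47410145 274.34692372]
0.236 [305.97846874 169.63537895] [255.32103761 251.95591249]
0.14 [303.70384084 194.89358821] [254.93999752 196.21529314]
```

View pics/w6.png

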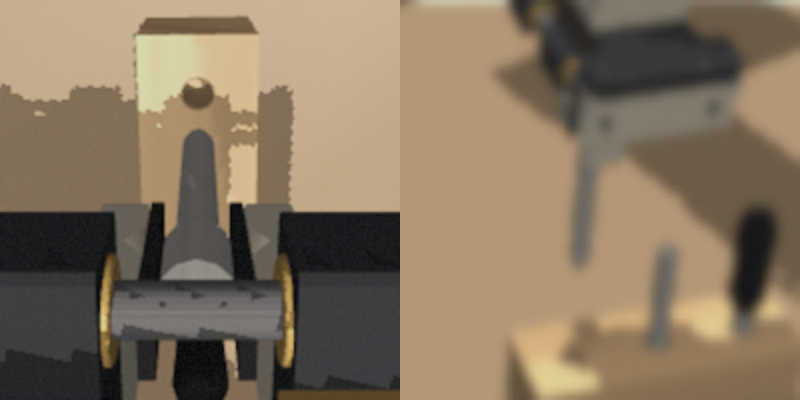

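The pin is gripped and upright. Its tip is at scene px (303.8,195.2) against a predicted (303.7,194.9), so it lies under the TCP, 58 mm below it. Now I carry it above the cap and turn the wrist to the start yaw for the screwing.

Request:
carry_out([
  [0,0,10,-12,-59,5,1],
  [0,0,20,-24,-118,5,1],
  [0,0,30,-35,-175,5,1],
  [0,0,40,-47,-234,5,1],
  [0,0,50,-59,-293,5,1],
  [0,0,60,-71,-352,5,1],
  [0,0,70,-80,-400,5,1],
  [0,0,80,-83,-415,5,1],
  [0,0,80,-83,-415,5,1],
  [0,0,80,-83,-415,5,1],
  [0,0,80,-83,-415,5,1],
])

```text
clock: 11.5
tool_pos: [0.5195, -0.2307, 0.2027]
orientation: [-180.0, 0.0, -85.8]
force: [-0.8, -0.5, -2.0]
opening: 0.0165
```

```bash
python3 - <<'E'
from h import *
o=ctrl.get_obs();w=ctrl.snapshot("wrist");s=ctrl.snapshot("scene")
cs=cam(s);cw=cam(w,o)
print(o["tool_pos"],o["orientation"],o["joint_pos"].round(1),o["force"],o["opening"])
for x,n in((s,"s"),(w,"w")):
    for l in ("pin","cap_top","cap","stand"):
        for d in ctrl.search_frame(x,l)[:1]: print(n,l,np.round(d["centre"],4),round(d["confidence"],2))
T=o["tool_pos"]
for P in ((T[0],T[1],T[2]-.058),(T[0],T[1],.1025),(.519,-.232,.1025)): print(P,proj(cs,P),proj(cw,P))
cv2.imwrite("pics/w7s.png",s["pixels"])
cv2.imwrite("pics/w7.png",np.hstack([cv2.resize(w["pixels"][100:250,180:330],(400,400),interpolation=2),cv2.resize(s["pixels"][150:225,145:220],(400,400),interpolation=2)]))
E
```

```text
[ 0.51947396 -0.2307048   0.20265045] [-1.79998487e+02  3.90531139e-03 -8.57638639e+01] [ -4.2  10.3 -12.4  -0.  -67.3  98.5] [-0.79736524 -0.54879191 -1.97620422] 0.01653436972564343
s pin [ 0.5255 -0.2277  0.2167] 0.62
s cap_top [ 0.5308 -0.2333  0.1009] 0.66
s cap [ 0.5245 -0.2261  0.2151] 0.6
s stand [ 0.5335 -0.2264  0.0153] 0.61
w pin [ 0.5258 -0.2294  0.2477] 0.59
w cap_top [ 0.5215 -0.2274  0.104 ] 0.87
w cap [ 0.525  -0.2287  0.1057] 0.95
w stand [ 0.5275 -0.2323  0.0164] 0.73
(np.float64(0.5194739594448248), np.float64(-0.230704798723797), np.float64(0.1446504475485406)) [176.31199397 177.46676021] [255.79007204 198.38275377]
(np.float64(0.5194739594448248), np.float64(-0.230704798723797), 0.1025) [178.19954917 187.45961505] [255.54395715 184.54249647]
(0.519, -0.232, 0.1025) [177.84701561 187.37160105] [256.91050568 185.14122905]
```

View pics/w7.png

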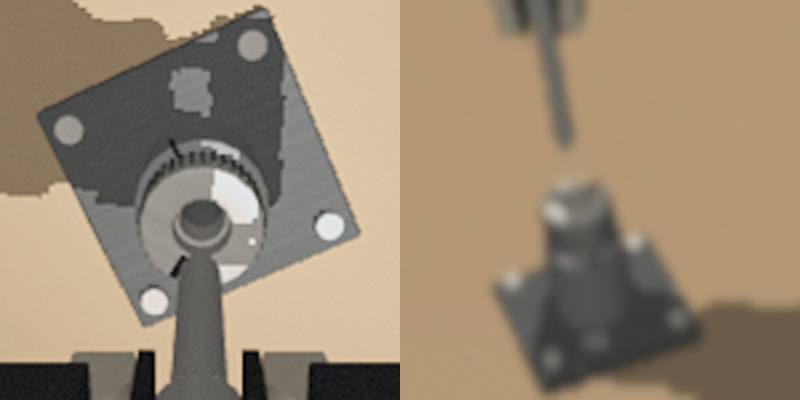

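Cap centre is at px (255.6,183.6) against (255.5,184.5) on the tool axis, so it is within 1 mm. I'll insert the first part.

Request:
carry_out([
  [0,0,0,0.5,0,-25,1],
  [0,0,0,0.5,0,-38,1],
  [0,0,0,0.5,0,-46,1],
  [0,0,0,0.5,0,-54,1],
  [0,0,0,0.5,0,-62,1],
  [0,0,0,0.5,0,-70,1],
  [0,0,0,0.5,0,-70,1],
])

```text
clock: 12.88
tool_pos: [0.5193, -0.2315, 0.132]
orientation: [179.9, 0.0, -85.7]
force: [-0.7, 0.4, -0.6]
opening: 0.0167
```

Request:
carry_out([
  [0,0,0,0,0,-10,1],
  [0,0,0,0,0,-20,1],
  [0,0,0,0,0,-30,1],
  [0,0,0,0,0,-40,1],
  [0,0,0,0,0,-48,1],
  [0,0,0,0,0,-53,1],
  [0,0,0,0,0,-53,1],
])

```text
clock: 13.75
tool_pos: [0.5195, -0.2315, 0.0793]
orientation: [180.0, 0.0, -85.7]
force: [-0.4, 0.5, -0.9]
opening: 0.0168
```

Request:
carry_out([
  [0,0,0,0,0,0,0.25],
  [0,0,0,0,0,0,0.25],
  [0,0,0,0,0,0,0.25],
  [0,0,0,0,0,0,0.25],
  [0,0,0,0,0,0,0.25],
  [0,0,0,0,0,0,0.25],
  [0,0,0,0,0,0,0.25],
  [0,0,0,0,0,0,0.25],
])

```text
clock: 14.75
tool_pos: [0.5197, -0.2316, 0.0797]
orientation: [180.0, -0.0, -85.7]
force: [-0.1, 0.8, 0.4]
opening: 0.0659
```

```bash
python3 - <<'E'
from h import *
o=ctrl.get_obs();w=ctrl.snapshot("wrist");s=ctrl.snapshot("scene")
cs=cam(s);cw=cam(w,o)
print(o["tool_pos"],o["joint_pos"].round(1),o["force"],o["opening"])
B=np.array((.5195,-.231,.133))
for z in (.133,.139,.1025): B[2]=z; print(z,proj(cs,B),proj(cw,B))
cv2.imwrite("pics/w8.png",np.hstack([cv2.resize(w["pixels"][100:300,156:356],(400,400),interpolation=2),cv2.resize(s["pixels"][150:225,145:220],(400,400),interpolation=2)]))
E
```

```text
[ 0.51969562 -0.23156214  0.07965679] [ -4.3  16.6 -21.7   0.  -51.8  98.6] [-0.08592426  0.81073207  0.43665639] 0.0659279916840388
0.133 [176.75268374 180.27712361] [255.84392434 270.62787633]
0.139 [176.48025005 178.83633641] [255.91871954 277.4967762 ]
0.1025 [178.11163392 187.46403944] [255.53709362 242.44973825]
```

View pics/w8.png

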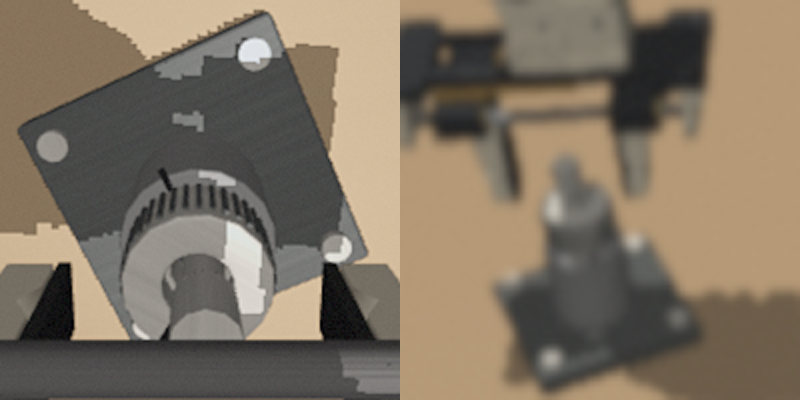

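The pin has dropped in: its head is at scene px (176,181) against a predicted (176.8,180.3) for a seated pin. The fingertips straddle the cap at z≈0.11. Lower and grip the cap.

Request:
carry_out([
  [0,0,0,0,0.5,-15,0.25],
  [0,0,0,0,0.5,-26,0.25],
  [0,0,0,0,0.5,-32,0.25],
  [0,0,0,0,0.5,-32,0.25],
  [0,0,0,0,0.5,-32,1],
  [0,0,0,0,0.5,-32,1],
  [0,0,0,0,0.5,-32,1],
  [0,0,0,0,0.5,-32,1],
  [0,0,0,0,0.5,-32,1],
  [0,0,0,0,0.5,-32,1],
  [0,0,0,0,0.5,-32,1],
])

```text
clock: 16.23
tool_pos: [0.52, -0.2317, 0.0481]
orientation: [-180.0, -0.0, -85.7]
force: [-0.6, -5.5, 0.8]
opening: 0.0438
```

Request:
carry_out([
  [0,0,-10,0,-1,-0.2,1],
  [0,0,-20,0,-1,-0.3,1],
  [0,0,-30,0,-1,-0.5,1],
  [0,0,-40,0,-1,-0.7,1],
  [0,0,-50,0,-1,-0.8,1],
  [0,0,-60,0,-1,-1,1],
  [0,0,-70,0,-1,-1.2,1],
  [0,0,-80,0,-1,-1.3,1],
  [0,0,-80,0,-1,-1.3,1],
])

```text
clock: 17.35
tool_pos: [0.5186, -0.2336, 0.0467]
orientation: [-179.9, -0.1, -165.9]
force: [-3.7, -10.8, 3.2]
opening: 0.0435
```

```bash
python3 -c "
from h import *
o=ctrl.get_obs();print(o)"
```

```text
{'clock': 17.35, 'joint_pos': array([ -4.46635129,  18.77014528, -23.7039035 ,   0.1327297 ,
       -47.61618144,  18.50113485]), 'qvel': array([-7.21934428e-02, -3.14021632e-02, -5.37306443e-02, -2.88966259e-03,
       -6.17512354e-02,  3.88508582e+00]), 'tau': array([  6.38645813, -48.26490283,  23.88287365,   2.55457342,
         0.99846538,  -1.09323766]), 'tool_pos': array([ 0.51856262, -0.23359094,  0.04674419]), 'orientation': array([-1.79935817e+02, -1.16705105e-01, -1.65875732e+02]), 'force': array([ -3.73801596, -10.75026307,   3.24073928]), 'moment': array([-3.80412735,  1.17417971,  0.00693268]), 'opening': 0.04349505048504658}
```

Request:
carry_out([
  [0,0,-10,-0.5,-1,-0.2,1],
  [0,0,-20,-0.5,-1,-0.3,1],
  [0,0,-30,-0.5,-1,-0.5,1],
  [0,0,-40,-0.5,-1,-0.7,1],
  [0,0,-50,-0.5,-1,-0.8,1],
  [0,0,-60,-0.5,-1,-1,1],
  [0,0,-70,-0.5,-1,-1,1],
  [0,0,-80,-0.5,-1,-1,1],
  [0,0,-86,-0.5,-1,-1,1],
  [0,0,-86,-0.5,-1,-1,1],
  [0,0,-86,-0.5,-1,-1,1],
])

```text
clock: 18.73
tool_pos: [0.5174, -0.2323, 0.0454]
orientation: [-179.8, -0.1, 108.4]
force: [-5.7, 3.1, 5.4]
opening: 0.0437
```

```bash
python3 - <<'E'
from h import *
o=ctrl.get_obs();w=ctrl.snapshot("wrist");s=ctrl.snapshot("scene");cw=cam(w,o);cs=cam(s)
print(o["joint_pos"].round(1),o["force"].round(1),o["moment"].round(2),o["tau"].round(2),o["opening"])
B=np.array((.5195,-.2315,.133))
for z in (.133,.1): B[2]=z; print(z,proj(cs,B),proj(cw,B))
cv2.imwrite("pics/w9.png",np.hstack([cv2.resize(w["pixels"][100:300,156:356],(400,400),interpolation=2),cv2.resize(s["pixels"][150:225,145:220],(400,400),interpolation=2)]))
E
```

```text
[ -4.4  18.8 -23.8  -0.  -47.6 -67.2] [-5.7  3.1  5.4] [1.28 1.88 0.83] [ -1.22 -46.7   24.65   5.5    2.05  -0.89] 0.043673284219231535
0.133 [176.60395372 180.27665832] [250.73475433 320.17703324]
0.1 [178.07490275 188.04260326] [251.34799479 273.31495675]
```

View pics/w9.png

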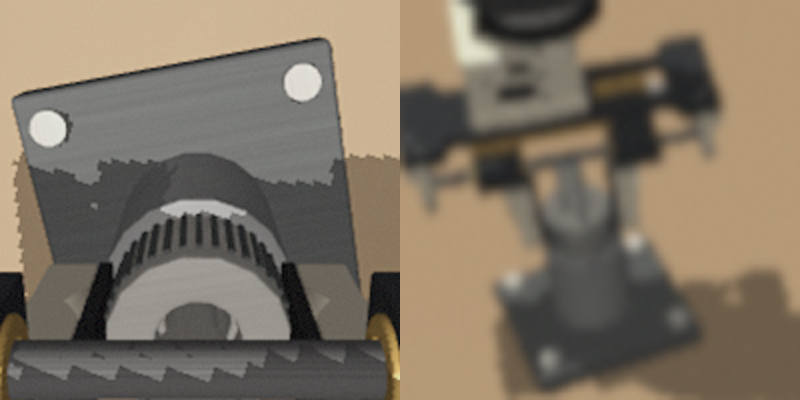

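The wrist moment about z is now 0.83 N m, against about 0 while turning freely, so the cap is at its stop. I'll turn a little further to confirm that it slips.

Request:
carry_out([
  [0,0,-8,0,0,0,1],
  [0,0,-15,0,0,0,1],
  [0,0,-15,0,0,0,1],
  [0,0,-15,0,0,0,1],
])

```text
clock: 19.32
tool_pos: [0.518, -0.2321, 0.0454]
orientation: [-179.9, -0.1, 93.4]
force: [-4.3, 4.4, 4.3]
opening: 0.0437
```

```bash
python3 - <<'E'
from h import *
o=ctrl.get_obs();s=ctrl.snapshot("scene")
print(o["joint_pos"].round(1),o["orientation"],o["force"].round(1),o["moment"].round(2),o["opening"])
E
```

```text
[ -4.4  18.8 -23.8  -0.1 -47.5 -82.2] [-1.79885205e+02 -6.32872179e-02  9.33555443e+01] [-4.3  4.4  4.3] [1.58 1.3  0.76] 0.04370175739892898
```

It slipped at the same ~0.8 N m, so the cap is bottomed. Now back off a quarter turn, keeping the grip.

Request:
carry_out([
  [0,0,10,0,0,0.2,1],
  [0,0,20,0,0,0.3,1],
  [0,0,30,0,0,0.5,1],
  [0,0,40,0,0,0.7,1],
  [0,0,50,0,0,0.8,1],
  [0,0,60,0,0,1,1],
  [0,0,70,0,0,1.2,1],
  [0,0,80,0,0,1.3,1],
  [0,0,88,0,0,1.5,1],
  [0,0,91,0,0,1.5,1],
  [0,0,91,0,0,1.5,1],
  [0,0,91,0,0,1.5,1],
  [0,0,91,0,0,1.5,1],
  [0,0,91,0,0,1.5,1],
])

```text
clock: 21.12
tool_pos: [0.518, -0.2322, 0.0468]
orientation: [179.9, -0.1, -175.8]
force: [-3.8, 4.6, 4.0]
opening: 0.0436
```

```bash
python3 - <<'E'
from h import *
o=ctrl.get_obs();s=ctrl.snapshot("scene");w=ctrl.snapshot("wrist");cw=cam(w,o)
print(o["tool_pos"],o["qvel"].round(2),o["orientation"],o["force"].round(1),o["moment"].round(2),o["opening"])
print(proj(cam(s),(.5195,-.2315,.133)),proj(cw,(.5195,-.2315,.1015)))
cv2.imwrite("pics/w10.png",np.hstack([cv2.resize(w["pixels"][100:300,156:356],(400,400),interpolation=2),cv2.resize(s["pixels"][150:225,145:220],(400,400),interpolation=2)]))
E
```

```text
[ 0.51804269 -0.23219159  0.04682755] [-0.05  0.02  0.03 -0.09  0.08  0.02] [ 1.79927702e+02 -9.69635644e-02 -1.75775190e+02] [-3.8  4.6  4. ] [1.66 1.38 0.09] 0.04360444768799666
[176.60395372 180.27665832] [251.81705806 269.31767754]
```

View pics/w10.png

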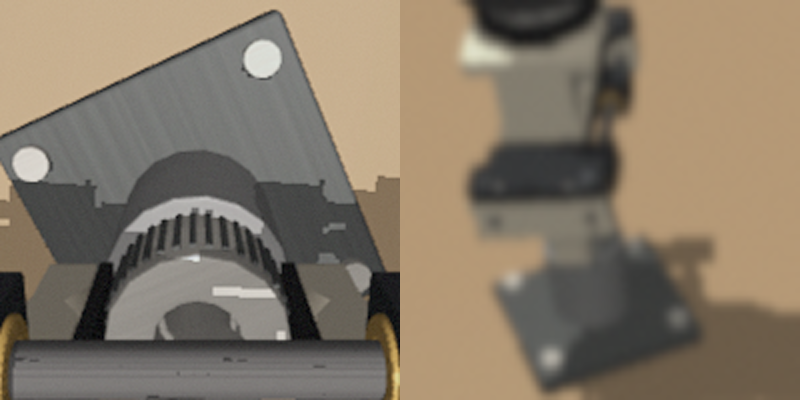

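```bash
python3 -c "
from h import *
print(ctrl.close_job())"
```

```text
the job is handed in; nothing more can be done
None
```

The setting pin now stands point down in the collet stand. The cap was screwed to its stop and backed off a quarter turn, and the job was handed in at about 21 s with the gripper still holding the cap. No verdict was reported.

**What the last checks showed:**
- **Pin:** after release, its head was within 1 px of where a seated pin should appear in the scene camera. At the end the wrist camera still showed it in the hole, but the gripper hid it from the scene camera, so its seating was not measured again.
- **Stop:** the twisting moment rose from about 0 to 0.8 N m. It stayed there through another 15° of turning, so the gripper was slipping on a bottomed cap.
- **Back-off:** the wrist turned back 90.9°, leaving 0.09 N m of moment. That is about the thread friction, so the cap most likely turned with the fingers. I inferred the final cap angle from the wrist turn and did not read it from the cap's mark.
- **Grip:** the fingers stand at 43.6 mm on the 44 mm cap, at the fixed 30 N grip setting, and the arm was still.

**What disagreed:**
- **Fingertips:** they end about 31 mm short of the reported TCP. The first grasp therefore closed just above the knob, and I corrected for this from the wrist picture.
- **Finger opening:** it read about 16.5 mm on the 18 mm knob.
- **Side load:** 4–11 N remained while gripping the cap, from a slightly off-centre hold.

The rod and driver were still in the holder when the pin was lifted out. I saw nothing else disturbed, but I made no separate final check of the other bench items.

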